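# Reset the coffee grinder for the ochre mug

## Task

Set the coffee grinder up for the ochre mug: first swing its red-tipped sprung hold-down arm up until it stays open by itself, then lift the brass burr cartridge out, stand it upright well onto the red silicone trivet without dropping it, and let go. After that lift the black slide knob out of its notch, carry it along and let it drop fully into the notch beside the ochre clip. Leave the hold-down arm open, and do not shift or tip the kettle, the canister or the mug.

Things in the scene. Friction and masses are not known exactly. Their poses are not given: they have to be found in the camera images.
- grinder: Low fixed coffee grinder, a wooden box 180 (x) by 220 (y) by 70 mm high; steel deck on top. Origin: centre of its underside, z up; x points from the drawer front (towards the robot at yaw 0) to the back, y to its left. Cartridge seat at x -10, y -55; slide along x at y +58; hinge of the hold-down arm: axis along y at x +65, y -55, z 126, between steel cheeks 30 mm wide overall, up to z 136.
- clamp (a joint): Hold-down arm angle, rad: 0 closed (level, pointing to the grinder's -x, pad on the cartridge), up to 1.75 open (standing, leaning back 10 degrees past vertical). An over-centre spring pulls it shut below about 1.0 (about 4 N at the red tip) and throws it open to its stop above that, where it stays, its tip then reaching z 265. Steel bar 12 mm wide, 10 mm thick.
- clamp_tip (a point): Centre of the red grip at the arm's end: a cylinder 20 mm in diameter, 26 mm long, axis parallel to the hinge (grinder y), 130 mm from the hinge axis; closed it is at grinder x -65, y -55, z 126. It can be pinched from above on its two flat ends and swung in an arc about the hinge while turning between the fingers.
- cartridge_center (a point): Centre (half-way up) of the loose brass burr cartridge, a plain drum 48 mm in diameter, 48 mm tall, about 0.3 kg; z is its axis. At the start it stands on the deck, centre 94 mm above the table, inside a steel collar 8 mm high, 2 mm free all round, outer radius 31 mm, held down by the arm until that is open.
- trivet_top (a point): Centre of the top face of the red silicone trivet, a fixed flat disc 140 mm in diameter, 8 mm thick, on the table. Its z points up.
- knob_grip (a point): Centre of the black slide knob's grip, a block 22 by 22 by 30 mm tall, sides parallel to the grinder's, white stripe on top. Seated in a notch it is 119 mm above the table, its underside 34 mm above the deck; a cross pin below it lies in the comb at its left. It can be pinched on any two opposite sides.
- slide (a joint): Position in m of the knob along the grinder's x (0 in the middle, + to the back), limits +-0.053. The knob starts in a wide middle notch (-0.015 to +0.015); four more are at -0.050, -0.030, +0.030, +0.050, each 10 mm wide for the 6 mm pin. The teeth between have 45 degree roofs that guide the pin in, and reach 22 mm above the deck.
- knob (a joint): Lift of the knob in m: 0 fully down, upper stop 0.024. The pin clears the teeth from 0.015 up; a spring and its weight pull it down with about 3 N. Lifted, it slides freely; down, it cannot leave its notch.
- clip_ochre: Ochre clip, 12 (x) by 18 (y) by 14 mm, fixed on the deck at the left of the comb (about y +97 of the grinder), at the same grinder x as its notch; origin under its centre, axes parallel to the grinder's. The four clips stand beside the notches -0.050, -0.030, +0.030 and +0.050, in any order.
- clip_navy: Navy blue clip, same shape.
- clip_white: White clip, same shape.
- clip_green: Sage green clip, same shape.
- kettle: Loose chrome kettle, 132 mm in diameter, 188 mm high to the top of its bail handle; short spout reaching 96 mm from its axis. Origin at the centre of its underside.
- canister: Loose stainless canister, 100 mm in diameter, 136 mm high, clamp latch reaching 60 mm from its axis. Origin at the centre of its underside.
- mug: Loose ochre mug, 80 mm in diameter, 90 mm high, handle on its +y side. Origin at the centre of its underside.
- cartridge: The same cartridge; origin at the centre of its underside, 24 mm below its centre.
- trivet: The same trivet; origin at the centre of its underside, on the table.
Not all that is in view belongs to the job. Leave any blue or pink look-alike of the cartridge alone. What is meant by the trivet is not turquoise, and is the larger of those in its own colour.

How it is judged:
By the outcome, as a careful person would: the job done as asked, in the order asked, and still so for the second after the job is handed in, with the robot touching nothing.
It also fails if it takes over 72 s, if anything falls off the work surface, if the arm or the gripper's body presses on something with over 40 N, if the wrist force passes 120 N, or if a joint passes its speed limit or range.

## Robot

A 7-joint arm with a two-finger parallel gripper is mounted at the origin on the work surface. World frame = base frame: x ahead of the robot, y to its left, z up, the work surface at z = 0. Lengths are in m, angles in rad, forces in N, time in s.
With the tool pointing down it reaches from about 0.4 to 0.9 m from the base axis. Payload 5.5 kg.
Tool frame: the origin (TCP) lies on the centre line of the jaws, within the pads' length; the fingertips stand 11 mm ahead of it and the grasp point (between the pads) lies 8 mm behind it; z points along the fingers, y is the direction in which the jaws open and shut (so a half turn about z gives the same grasp; the last joint's range is limited). The gripper opens to 85 mm and grips with 20 to 120 N. Pads are 22 mm wide; open, the fingers measure 114 mm over their backs; the gripper's body (76 mm by 85 mm) begins 54 mm behind the grasp point. The pads swing forward as they close: fully open they stand 13 mm farther back than shut.
Start: joints at [1.41, 0.501, -0.427, 1.55, 0.221, 1.138, -0.21], TCP at [0.267, -0.592, 0.242] pointing down, gripper open.
Joint ranges: [-2.88, 2.88], [-0.31, 2.03], [-1.54, 1.56], [0.2, 2.42], [-1.41, 4.55], [0.19, 2.02], [-2.57, 2.57]. Speed limits (rad/s): [2.57, 2.57, 3.14, 3.14, 3.14, 3.14, 3.14].

## Interface

Orientations are given as a 3x3 rotation matrix whose columns are the frame's x, y, z axes.
In Python, from station import monitor, camera, get_calibration, workorder, search_frame, tip_of gives the robot as it stands. The module is installed in compiled form; this text tells all that it offers.
- The arm moves only by the tool apply_moves, never from a script. Its argument "rows" is a list of rows, each an object with "jaw": the gripper command: -1 is fully open, 1 is shut, values between are in proportion; "translation": the shift along the tool's x, y, z in cm, a list of three; "turn": the turn about the tool's z in rad. A call has 1 to 20 rows; each row shifts and turns the pose as measured when the row begins, along the tool's axes as they then stand; what a row does not reach is not made up. A row lasts 1/12 s, in which the tool goes at most 41.7 mm and 7.16 degrees, less where a joint would pass 70% of its speed; a pose out of reach is approached as far as the arm can. A call with a gripper value outside its range is refused whole. The fingers move at their own pace and stop on an object; "newtons" is the grip in N (left out, the last holds). Time passes only in rows, so rows that do not move let the fingers close. It gives the time, the measured TCP pose, the force and the opening at its end, in the units of the state.
- monitor.read_state(): the state, without advancing time (a new reading comes with each control period).
- camera(name): name is "scene" or "top"; returns the picture (400x640x3 uint8, red, green, blue); there is no depth.
- get_calibration(name): a dict with "camera_matrix" (3x3 intrinsics, pixels), "rvec" (rotation vector, rad) and "tvec" (3), from world to camera coordinates, as OpenCV has them. Camera axes: x right, y down, z forward; pixel columns grow to the right and rows downward; lengths in m; the calibration is good to about 2 mm. A picture is of the moment at which its call begins. get_calibration takes no time and is no camera call.
- workorder.close_job(): hands the job in, once; it reports no verdict.
Trained networks look in the newest picture that a camera, given by its name, has taken for a name from the list of things; names that differ only in an ending like _2 or _b are one class to them, and where a whole thing is asked for, a point or a joint stands for the part that bears it (a point fixed in the world has none). Each returns a list of dicts, best first, with "p" (0 to 1); they miss things now and then, are a little off and sometimes report something else, mostly with a low value. They report only what shows in the picture. A call takes as long as a camera call. They do not tell look-alikes from the thing itself.
- search_frame(camera, label): "position" ([column, row] in pixels, amid what is visible of it).
- tip_of(camera, label): "position" ([column, row] in pixels: a listed point, or the origin of a listed thing).
The state is a dict: "clock": time; "q": joint angles; "dq": joint speeds; "joint_efforts": joint torques, N m; "tcp_pos": TCP position; "eef_rot": TCP orientation; "wrist_force": force on the tool from outside, world axes, zero at the start; "moment": the same for the moment, N m; "finger_gap": finger opening in m.
Only numpy, scipy, OpenCV 4.12 (cv2) and the standard library are available. Lean on these libraries where they do the work, as an engineer would, in place of code of your own. Each camera call takes 0.05 s, during which the arm holds its last target.

## Working session

There is one attempt and no reset: what is moved stays moved. The work goes in short steps, Python scripts to look and compute and a tool call to move; the robot and the scene stay as the last step left them, time stands still between calls to the robot, and variables do not carry over. Pictures are saved under pics/ and viewed, and the job is handed in when it is done.

Besides the shell and the picture viewer there is one more tool, called after ">>>" by a JSON object that holds its "name" and its "arguments". apply_moves: Moves the arm, as the interface text tells. Its arguments: {"type":"object","properties":{"rows":{"type":"array","items":{"type":"object","properties":{"jaw":{"type":"number"},"translation":{"type":"array","items":{"type":"number"}},"turn":{"type":"number"}}}},"newtons":{"type":"number"}},"required":["rows"]}

```bash
mkdir -p pics; python3 - <<'E'
from station import *
import cv2,numpy as np
s=monitor.read_state()
for k in s: print(k,np.round(s[k],3).tolist())
for n in("scene","top"):
    im=camera(n); cv2.imwrite(f"pics/{n}0.png",im[:,:,::-1])
    c=get_calibration(n); print(n,c)
E
```

```text
clock 0.0
q [1.41, 0.502, -0.427, 1.551, 0.221, 1.138, -0.21]
dq [0.001, -0.0, 0.001, 0.0, 0.0, -0.001, -0.001]
joint_efforts [-0.0, -56.951, -5.816, -28.094, 0.011, 0.012, 0.0]
tcp_pos [0.267, -0.592, 0.241]
eef_rot [[0.912, 0.411, -0.001], [0.411, -0.912, 0.002], [0.0, -0.002, -1.0]]
wrist_force [0.454, 0.142, -0.74]
moment [0.01, -0.048, -0.005]
finger_gap 0.085
scene {'camera_matrix': array([[376.68090502,   0.        , 319.48904604],
       [  0.        , 376.68090502, 202.08563438],
       [  0.        ,   0.        ,   1.        ]]), 'rvec': array([ 1.16471144,  2.41127087, -0.9387903 ]), 'tvec': array([ 0.27201303, -0.2915968 ,  1.29774471])}
top {'camera_matrix': array([[397.59451827,   0.        , 317.75467928],
       [  0.        , 397.59451827, 195.41707021],
       [  0.        ,   0.        ,   1.        ]]), 'rvec': array([ 2.09754124, -2.1018962 ,  0.24945848]), 'tvec': array([0.0996157 , 0.52640653, 0.92018966])}
```

View pics/scene0.png

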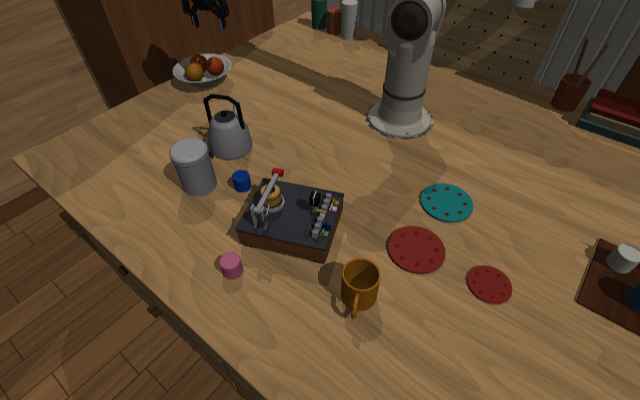

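View pics/top0.png

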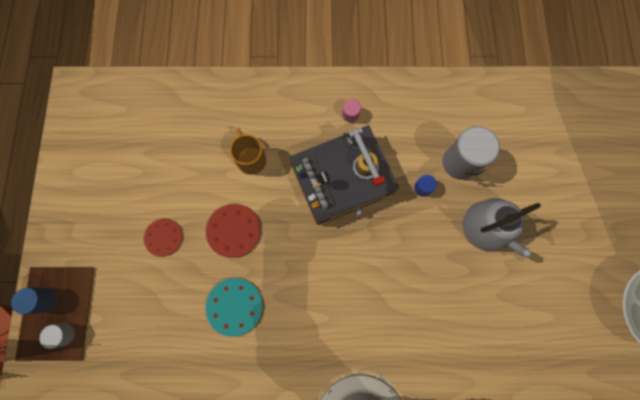

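The scene view shows the grinder at about (292,218), with the red tip at (278,173). The larger red trivet is at (417,249) there and at (233,231) in the top view. Next I'll run the detectors and triangulate.

```bash
cat > h.py <<'E'
import numpy as np,cv2
from station import *
C={n:get_calibration(n) for n in("scene","top")}
def P(n):
    c=C[n];R=cv2.Rodrigues(c["rvec"])[0];return c["camera_matrix"]@np.c_[R,c["tvec"]]
def proj(n,X):
    c=C[n];return cv2.projectPoints(np.array(X,float).reshape(-1,3),c["rvec"],c["tvec"],c["camera_matrix"],None)[0].reshape(-1,2)
def tri(a,b):
    X=cv2.triangulatePoints(P("scene"),P("top"),np.array(a,float).reshape(2,1),np.array(b,float).reshape(2,1)).ravel();X=X[:3]/X[3]
    e=[np.linalg.norm(proj(n,X)[0]-u) for n,u in(("scene",a),("top",b))]
    return X,e
def onz(n,uv,z):
    c=C[n];R=cv2.Rodrigues(c["rvec"])[0];o=-R.T@c["tvec"]
    d=R.T@np.linalg.inv(c["camera_matrix"])@np.r_[uv,1];return o+d*(z-o[2])/d[2]
E
python3 - <<'E'
from h import *
camera("scene");camera("top")
for l in["grinder","clamp_tip","cartridge_center","trivet_top","knob_grip","clip_ochre","clip_navy","clip_white","clip_green","kettle","canister","mug"]:
    a=tip_of("scene",l);b=tip_of("top",l)
    print(l,[(np.round(d["position"],1).tolist(),round(d["p"],2)) for d in a[:3]],[(np.round(d["position"],1).tolist(),round(d["p"],2)) for d in b[:3]])
    if a and b:
        for x in a[:2]:
            for y in b[:2]:
                X,e=tri(x["position"],y["position"])
                if max(e)<6: print("   ",X.round(4),np.round(e,1))
print(monitor.read_state()["clock"])
for n in("scene","top"):
    im=camera(n)[:,:,::-1]
    r=im[150:290,220:380] if n=="scene" else im[90:230,270:430]
    cv2.imwrite(f"pics/{n}1.png",cv2.resize(r,None,fx=4,fy=4,interpolation=cv2.INTER_CUBIC))
E
```

```text
grinder [([292.4, 229.5], 0.58), ([314.7, 200.5], 0.21)] [([305.0, 177.1], 0.67), ([342.3, 177.6], 0.59)]
    [ 0.5908  0.0332 -0.0052] [0.3 0.3]
clamp_tip [([326.0, 224.9], 0.62), ([334.7, 204.3], 0.48)] [([376.9, 182.8], 0.6)]
cartridge_center [([272.1, 195.0], 0.81), ([242.2, 182.1], 0.81), ([230.4, 264.6], 0.78)] [([367.2, 165.1], 0.78), ([348.1, 111.1], 0.56)]
    [ 0.5945 -0.0215  0.093 ] [0.2 0.2]
trivet_top [([443.5, 204.2], 0.94), ([487.0, 280.9], 0.69), ([416.1, 244.4], 0.55)] [([163.4, 236.7], 0.92), ([236.1, 303.6], 0.65), ([232.8, 231.2], 0.58)]
    [ 0.2671  0.3016 -0.006 ] [0. 0.]
    [0.4328 0.4897 0.0068] [0.8 0.6]
knob_grip [([270.0, 203.9], 0.22)] [([322.0, 177.7], 0.43)]
clip_ochre [([198.7, 184.5], 0.64), ([337.1, 203.8], 0.57)] [([318.2, 205.5], 0.55)]
    [0.4986 0.1017 0.0625] [2.1 2. ]
clip_navy [([328.2, 225.2], 0.5)] [([304.9, 176.3], 0.48)]
    [0.5715 0.1326 0.0711] [1.3 1.1]
clip_white [([335.0, 209.4], 0.5)] [([308.2, 195.6], 0.45)]
    [0.5233 0.1211 0.0753] [0.4 0.3]
clip_green [] [([299.8, 168.3], 0.59), ([367.7, 163.0], 0.41)]
kettle [([235.9, 145.7], 0.74), ([411.8, 247.4], 0.22)] [([487.5, 226.2], 0.72), ([232.5, 230.7], 0.6)]
    [ 0.4545 -0.3337  0.0039] [2.  2.2]
    [0.4504 0.3122 0.0017] [2.6 2.3]
canister [([199.4, 184.1], 0.8)] [([458.0, 161.9], 0.72), ([305.0, 175.8], 0.56)]
    [ 0.6346 -0.2803  0.0012] [1.1 1.1]
mug [([358.7, 297.4], 0.9)] [([255.2, 159.8], 0.67)]
    [ 0.642   0.2726 -0.014 ] [2.5 1.9]
1.4
```

```bash
ls pics
```

```text
scene0.png
scene1.png
top0.png
top1.png
```

View pics/scene1.png

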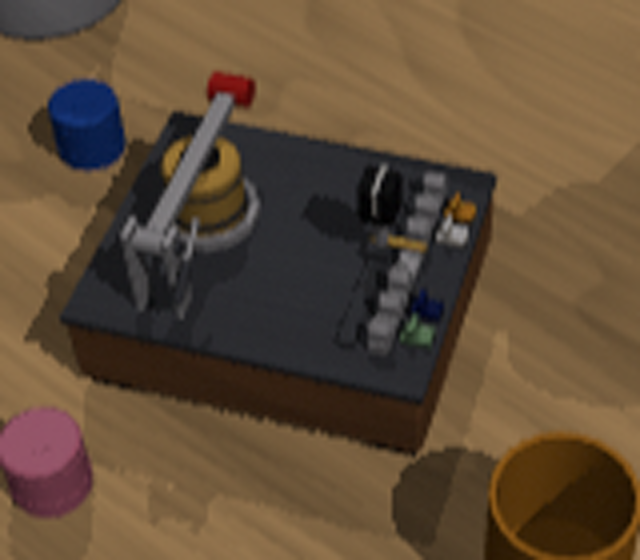

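View pics/top1.png

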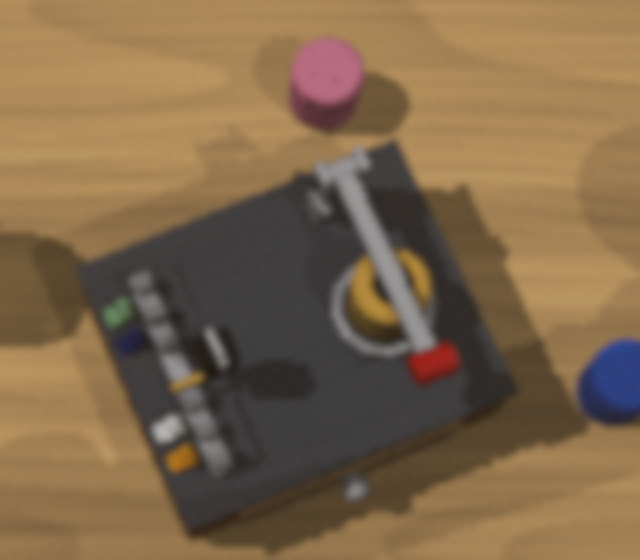

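```bash
cat > fit.py <<'E'
from h import *
from scipy.optimize import least_squares
sc=lambda p:(np.array(p)+.5)/4-.5+[220,150]
tp=lambda p:(np.array(p)+.5)/4-.5+[270,90]
ob=[("scene",[-.09,-.11,.07],(180,115)),("scene",[-.09,.11,.07],(495,178)),("scene",[.09,.11,.07],(425,398)),("scene",[.09,-.11,.07],(65,320)),
("top",[.09,-.11,.07],(397,145)),("top",[.09,.11,.07],(80,268)),("top",[-.09,.11,.07],(188,527)),("top",[-.09,-.11,.07],(515,388)),
("scene",[-.065,-.055,.126],(231,89)),("top",[-.065,-.055,.126],(434,362)),
("scene",[0,.058,.134],(379,186)),("top",[0,.058,.134],(216,347)),
("scene",[-.05,.097,.077],(461,208)),("top",[-.05,.097,.077],(181,459)),("scene",[.05,.097,.077],(419,331)),("top",[.05,.097,.077],(117,311))]
def W(p,g):
    c,s=np.cos(p[2]),np.sin(p[2]);return np.array([p[0]+c*g[0]-s*g[1],p[1]+s*g[0]+c*g[1],g[2]+(p[3] if len(p)>3 else 0)])
px=lambda n,u: sc(u) if n=="scene" else tp(u)
f=lambda p:np.concatenate([proj(n,W(p,g))[0]-px(n,u) for n,g,u in ob])
if __name__=="__main__":
    r=least_squares(f,[.58,.03,.3,0],loss="soft_l1");print(r.x,np.degrees(r.x[2]))
    r3=least_squares(f,[.58,.03,.3],loss="soft_l1");print(r3.x)
    for (n,g,u),e in zip(ob,f(r.x).reshape(-1,2)): print(n,g,e.round(2))
    p=r3.x
    for k,g in dict(tip=[-.065,-.055,.126],cart=[-.01,-.055,.094],knob=[0,.058,.119],hinge=[.065,-.055,.126],notch=[-.05,.058,.119]).items(): print(k,W(p,g).round(4))
    print("tip tri",tri(sc((231,89)),tp((434,362))))
    print("knobtop tri",tri(sc((379,186)),tp((216,347))))
    print("triv tri",tri((416.1,244.4),(232.8,231.2)), tri((417,249),(233,231)))
    for n,uv in (("scene",(416.5,249)),("top",(233,231))): print(onz(n,uv,.008))
E
python3 fit.py
python3 - <<'E'
from h import *
# trivet by colour
for n,sl in(("scene",(380,455,215,285)),("top",(195,270,195,265))):
    im=camera(n); h=cv2.cvtColor(im,cv2.COLOR_RGB2HSV)
    m=((h[...,0]<8)|(h[...,0]>172))&(h[...,1]>140)
    k=np.zeros_like(m);k[sl[2]:sl[3],sl[0]:sl[1]]=1;m&=k
    cs,_=cv2.findContours(m.astype(np.uint8),0,1);c=max(cs,key=cv2.contourArea);e=cv2.fitEllipse(cv2.convexHull(c))
    print(n,e,onz(n,e[0],.008))
E
```

```text
[ 0.58566269  0.03434327  0.40046384 -0.0038494 ] 22.944888045614082
[0.58602144 0.03519707 0.4003213 ]
scene [-0.09, -0.11, 0.07] [-0.92 -0.49]
scene [-0.09, 0.11, 0.07] [ 0.41 -0.69]
scene [0.09, 0.11, 0.07] [-0.38  0.08]
scene [0.09, -0.11, 0.07] [-0.02 -0.61]
top [0.09, -0.11, 0.07] [-0.47 -1.07]
top [0.09, 0.11, 0.07] [-0.68  0.06]
top [-0.09, 0.11, 0.07] [0.37 0.43]
top [-0.09, -0.11, 0.07] [0.56 0.71]
scene [-0.065, -0.055, 0.126] [0.53 0.6 ]
top [-0.065, -0.055, 0.126] [-0.23  0.58]
scene [0, 0.058, 0.134] [-0.42  1.21]
top [0, 0.058, 0.134] [-1.17 -3.07]
scene [-0.05, 0.097, 0.077] [0.24 0.12]
top [-0.05, 0.097, 0.077] [ 0.59 -0.12]
scene [0.05, 0.097, 0.077] [0.21 0.15]
top [0.05, 0.097, 0.077] [0.82 0.56]
tip [ 0.5476 -0.0408  0.126 ]
cart [ 0.5982 -0.0194  0.094 ]
knob [0.5634 0.0886 0.119 ]
hinge [0.6673 0.0099 0.126 ]
notch [0.5174 0.0691 0.119 ]
tip tri (array([ 0.54811658, -0.04202592,  0.12454994]), [np.float64(0.09832527158081596), np.float64(0.09425067933243222)])
knobtop tri (array([0.55687562, 0.08458844, 0.12680779]), [np.float64(0.2448718079091251), np.float64(0.22024012940245138)])
triv tri (array([0.44578021, 0.31362009, 0.01114532]), [np.float64(0.45606695699532257), np.float64(0.39793224743356503)]) (array([ 0.44756204,  0.31762871, -0.00252296]), [np.float64(0.3502274606957539), np.float64(0.30434080593942564)])
[0.45560751 0.31952391 0.008     ]
[0.4463447  0.31470708 0.008     ]
scene ((415.9672546386719, 249.4407196044922), (45.704044342041016, 59.022457122802734), 108.0335922241211) [0.45756487 0.31914549 0.008     ]
top ((232.74908447265625, 230.48910522460938), (51.51542663574219, 54.08004379272461), 57.27084732055664) [0.44765782 0.31540794 0.008     ]
```

The fit gives grinder yaw ≈ 0.400 rad. The tip triangulates to (0.548, -0.042, 0.125), which agrees with the text's 0.126. The knob sits at slide ≈ -0.007. The ochre clip is at the drawer end (-0.050), and the trivet is at ≈ (0.450, 0.317). I'm now moving to above the red tip.

>>> {"name": "apply_moves", "arguments": {"rows": [{"jaw": -1,"translation": [0,0,-3],"turn": 0.023},{"jaw": -1,"translation": [0,0,-3],"turn": 0},{"jaw": -1,"translation": [2.7,-2.15,0],"turn": 0},{"jaw": -1,"translation": [2.7,-2.15,0],"turn": 0},{"jaw": -1,"translation": [2.7,-2.15,0],"turn": 0},{"jaw": -1,"translation": [2.7,-2.15,0],"turn": 0},{"jaw": -1,"translation": [2.7,-2.15,0],"turn": 0},{"jaw": -1,"translation": [2.7,-2.15,0],"turn": 0},{"jaw": -1,"translation": [2.7,-2.15,0],"turn": 0},{"jaw": -1,"translation": [2.7,-2.15,0],"turn": 0},{"jaw": -1,"translation": [2.7,-2.15,0],"turn": 0},{"jaw": -1,"translation": [2.7,-2.15,0],"turn": 0},{"jaw": -1,"translation": [2.7,-2.15,0],"turn": 0},{"jaw": -1,"translation": [2.7,-2.15,0],"turn": 0},{"jaw": -1,"translation": [2.7,-2.15,0],"turn": 0},{"jaw": -1,"translation": [2.7,-2.15,0],"turn": 0},{"jaw": -1,"translation": [2.7,-2.15,0],"turn": 0}], "newtons": 50}}

```text
clock: 3.02
tcp_pos: [0.5221, -0.1301, 0.3048]
eef_rot: [[0.929, 0.37, 0.002], [0.37, -0.929, -0.01], [-0.002, 0.01, -1.0]]
wrist_force: [-0.5, -0.3, -0.3]
finger_gap: 0.0851
```

```bash
cat >> h.py <<'E'
G=[0.5860,0.0350,0.4003]
def g2w(x,y,z):
    c,s=np.cos(G[2]),np.sin(G[2]);return np.array([G[0]+c*x-s*y,G[1]+s*x+c*y,z])
def w2g(p):
    c,s=np.cos(G[2]),np.sin(G[2]);d=np.array(p[:2])-G[:2];return np.array([c*d[0]+s*d[1],-s*d[0]+c*d[1],p[2]])
def to(t):
    s=monitor.read_state();R=np.array(s["eef_rot"]);p=np.array(s["tcp_pos"])
    yaw=np.arctan2(R[1,0],R[0,0])
    print("tool move cm",(R.T@(np.array(t)-p)*100).round(2),"turn",round(yaw-G[2],3),"g",w2g(p).round(4),"t",s["clock"],"gap",round(s["finger_gap"],4),"F",np.round(s["wrist_force"],1))
E
python3 -c "
from h import *
to([.548,-.0415,.180])"
```

```text
tool move cm [ 5.71 -7.4  12.39] turn -0.022 g [-0.1232 -0.1272  0.3048] t 3.0167 gap 0.0851 F [-0.5 -0.3 -0.3]
```

>>> {"name": "apply_moves", "arguments": {"rows": [{"jaw": -1,"translation": [1.9,-2.47,1.5],"turn": -0.022},{"jaw": -1,"translation": [1.9,-2.47,2],"turn": 0},{"jaw": -1,"translation": [1.9,-2.47,3],"turn": 0},{"jaw": -1,"translation": [0,0,3],"turn": 0},{"jaw": -1,"translation": [0,0,2],"turn": 0},{"jaw": -1,"translation": [0,0,0],"turn": 0}]}}

```text
clock: 3.52
tcp_pos: [0.5541, -0.0255, 0.1913]
eef_rot: [[0.914, 0.405, 0.016], [0.405, -0.914, -0.006], [0.012, 0.012, -1.0]]
wrist_force: [-0.8, 0.3, 0.2]
finger_gap: 0.0854
```

```bash
python3 -c "
from h import *
to([.548,-.0415,.115])
cv2.imwrite('pics/s2.png',cv2.resize(camera('scene')[90:290,180:400,::-1],None,fx=3,fy=3));to([.548,-.0415,.115])"
```

```text
tool move cm [-1.3   1.12  7.63] turn 0.017 g [-0.0529 -0.0433  0.1913] t 3.5167 gap 0.0854 F [-0.8  0.3  0.2]
tool move cm [-1.36  1.05  7.79] turn 0.016 g [-0.0525 -0.0439  0.1929] t 3.5667 gap 0.0852 F [-0.   0.9  0.7]
```

View pics/s2.png

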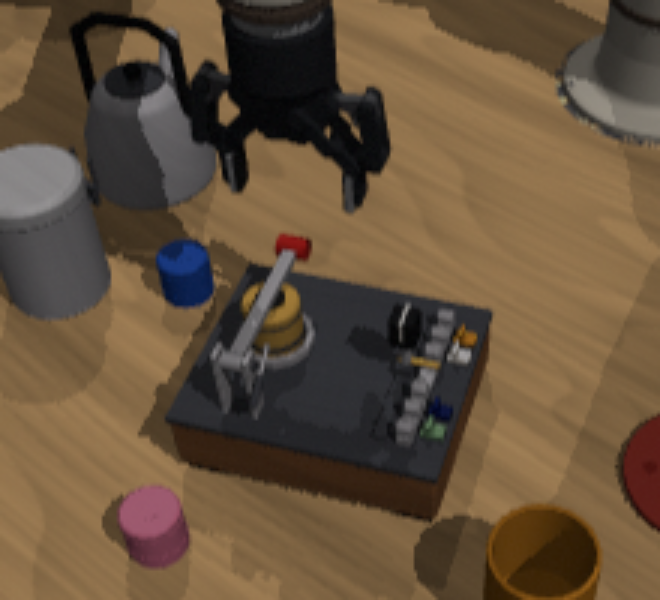

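The gripper is straddling the red tip from above, at about (292,247) in the crop. It is about 1 cm off sideways. I'll correct that and go down.

>>> {"name": "apply_moves", "arguments": {"rows": [{"jaw": -1,"translation": [-1.35,1.05,0],"turn": 0.016},{"jaw": -1,"translation": [0,0,2],"turn": 0},{"jaw": -1,"translation": [0,0,1.5],"turn": 0},{"jaw": -1,"translation": [0,0,0],"turn": 0}]}}

```text
clock: 3.9
tcp_pos: [0.551, -0.0436, 0.1626]
eef_rot: [[0.922, 0.387, 0.026], [0.387, -0.922, -0.009], [0.02, 0.018, -1.0]]
wrist_force: [-0.6, -0.6, 0.3]
finger_gap: 0.0856
```

```bash
python3 -c "
from h import *
to([.548,-.0415,.115])"
```

```text
tool move cm [-0.29 -0.4   4.75] turn -0.003 g [-0.0629 -0.0588  0.1626] t 3.9 gap 0.0856 F [-0.6 -0.6  0.3]
```

>>> {"name": "apply_moves", "arguments": {"rows": [{"jaw": -1,"translation": [-0.2,-0.2,1.5],"turn": 0},{"jaw": -1,"translation": [-0.1,-0.2,1.5],"turn": 0},{"jaw": -1,"translation": [0,0,1.5],"turn": 0},{"jaw": -1,"translation": [0,0,0.3],"turn": 0},{"jaw": -1,"translation": [0,0,0],"turn": 0}]}}

```text
clock: 4.32
tcp_pos: [0.5529, -0.044, 0.1193]
eef_rot: [[0.923, 0.383, 0.034], [0.383, -0.924, -0.012], [0.027, 0.024, -0.999]]
wrist_force: [-0.2, -0.0, 0.7]
finger_gap: 0.0851
```

```bash
python3 -c "
from h import *
to([.548,-.0415,.115])
cv2.imwrite('pics/s3.png',cv2.resize(camera('scene')[110:260,200:380,::-1],None,fx=4,fy=4));to([.548,-.0415,.115])"
```

```text
tool move cm [-0.37 -0.43  0.41] turn -0.007 g [-0.0612 -0.0599  0.1193] t 4.3167 gap 0.0851 F [-0.2 -0.   0.7]
tool move cm [-0.39 -0.45  0.45] turn -0.007 g [-0.0611 -0.06    0.1197] t 4.3667 gap 0.0854 F [-0.1 -0.1  0.3]
```

View pics/s3.png

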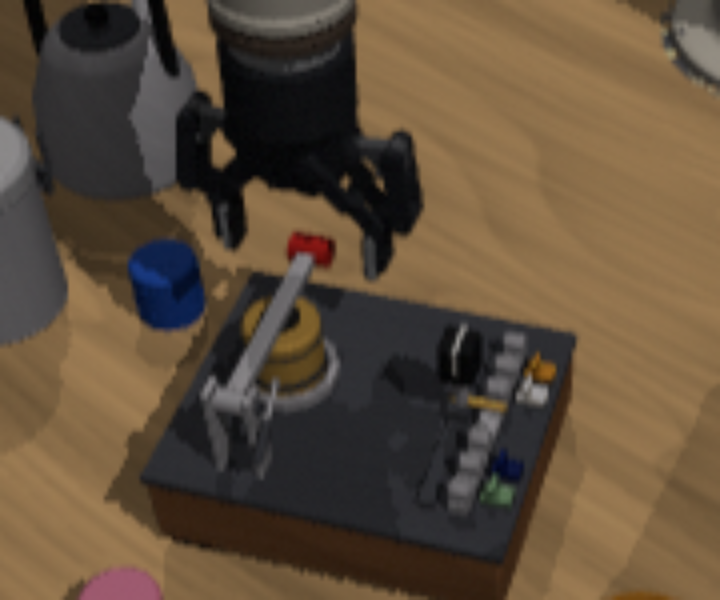

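>>> {"name": "apply_moves", "arguments": {"rows": [{"jaw": -1,"translation": [-0.4,-0.45,0.3],"turn": -0.007},{"jaw": 0.3,"translation": [0,0,0],"turn": 0},{"jaw": 1,"translation": [0,0,0],"turn": 0},{"jaw": 1,"translation": [0,0,0],"turn": 0},{"jaw": 1,"translation": [0,0,0],"turn": 0},{"jaw": 1,"translation": [0,0,0],"turn": 0}], "newtons": 40}}

```text
clock: 4.87
tcp_pos: [0.5501, -0.0414, 0.1209]
eef_rot: [[0.92, 0.389, 0.041], [0.39, -0.921, -0.013], [0.033, 0.028, -0.999]]
wrist_force: [0.5, -3.6, 3.5]
finger_gap: 0.0255
```

```bash
python3 -c "
from h import *
to([.548,-.0415,.117]);print(np.round(monitor.read_state()['eef_rot'],3))
cv2.imwrite('pics/s4.png',cv2.resize(camera('scene')[110:260,200:380,::-1],None,fx=4,fy=4))"
```

```text
tool move cm [-0.21 -0.09  0.38] turn 0.001 g [-0.0628 -0.0564  0.1209] t 4.8667 gap 0.0255 F [ 0.5 -3.6  3.5]
[[ 0.92   0.389  0.041]
 [ 0.39  -0.921 -0.013]
 [ 0.033  0.028 -0.999]]
```

View pics/s4.png

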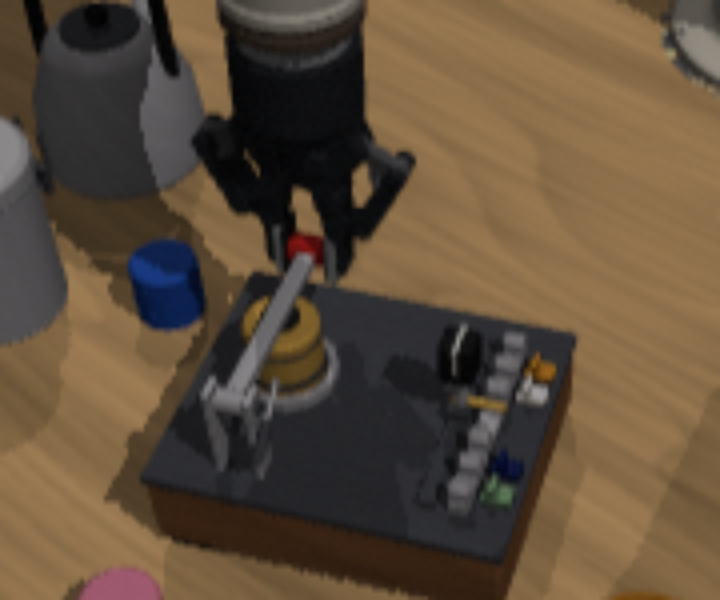

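The opening reads 25.5 mm, so the red grip (26 mm) is pinched; it shows at (305,248). I'm starting the arc.

>>> {"name": "apply_moves", "arguments": {"rows": [{"jaw": 1,"translation": [0.05,0,-1.3],"turn": 0},{"jaw": 1,"translation": [0.2,0,-1.3],"turn": 0},{"jaw": 1,"translation": [0.3,0,-1.25],"turn": 0},{"jaw": 1,"translation": [0.45,0,-1.2],"turn": 0},{"jaw": 1,"translation": [0.55,0,-1.15],"turn": 0}]}}

```text
clock: 5.33
tcp_pos: [0.5628, -0.036, 0.1814]
eef_rot: [[0.921, 0.387, 0.041], [0.388, -0.922, -0.009], [0.034, 0.025, -0.999]]
wrist_force: [6.0, 0.1, -10.0]
finger_gap: 0.0255
```

```bash
cat >> h.py <<'E'
def arc(ths,off):
    # off: TCP minus tip in grinder (x,z)
    s=monitor.read_state();R=np.array(s["eef_rot"]);p=np.array(s["tcp_pos"]);print(w2g(p).round(4),R[:,2].round(3),"F",np.round(s["wrist_force"],1),"gap",round(s["finger_gap"],4),"t",s["clock"])
    g=w2g(p);tx,tz=g[0]-off[0],g[2]-off[1];print("theta est",np.arctan2(tz-.126,.065-tx).round(3),"r",np.hypot(tz-.126,.065-tx).round(4))
    for t in ths:
        w=g2w(.065-.13*np.cos(t)+off[0],-.055,.126+.13*np.sin(t)+off[1]);print(t,(R.T@(w-p)*100).round(2));p=w
E
python3 -c "
from h import *
arc([.5,.6,.7,.8,.9,1.0,1.1,1.2,1.3],(.002,-.005))"
```

```text
[-0.049  -0.0563  0.1814] [ 0.041 -0.009 -0.999] F [  6.    0.1 -10. ] gap 0.0255 t 5.3333
theta est 0.48 r 0.1308
0.5 [ 0.2  -0.13 -0.19]
0.6 [ 0.72  0.03 -1.08]
0.7 [ 0.82  0.02 -1.01]
0.8 [ 0.92  0.02 -0.92]
0.9 [ 1.01  0.02 -0.82]
1.0 [ 1.08  0.02 -0.72]
1.1 [ 1.15  0.01 -0.61]
1.2 [ 1.2   0.01 -0.49]
1.3 [ 1.25  0.01 -0.37]
```

>>> {"name": "apply_moves", "arguments": {"rows": [{"jaw": 1,"translation": [0.75,-0.1,-1.2],"turn": 0},{"jaw": 1,"translation": [0.85,0,-1.0],"turn": 0},{"jaw": 1,"translation": [0.95,0,-0.95],"turn": 0},{"jaw": 1,"translation": [1.0,0,-0.85],"turn": 0},{"jaw": 1,"translation": [1.1,0,-0.75],"turn": 0}]}}

```text
clock: 5.75
tcp_pos: [0.5977, -0.0213, 0.2264]
eef_rot: [[0.923, 0.383, 0.024], [0.384, -0.923, -0.012], [0.018, 0.021, -1.0]]
wrist_force: [-2.9, -2.1, -4.6]
finger_gap: 0.0251
```

```bash
python3 -c "
from h import *
arc([1.0,1.1,1.2,1.3,1.4,1.5,1.6],(.002,-.005))"
```

```text
[-0.0112 -0.0564  0.2264] [ 0.024 -0.012 -1.   ] F [-2.9 -2.1 -4.6] gap 0.0251 t 5.75
theta est 0.932 r 0.1312
1.0 [ 0.8  -0.14 -0.39]
1.1 [ 1.14  0.01 -0.63]
1.2 [ 1.2   0.   -0.51]
1.3 [ 1.24 -0.   -0.39]
1.4 [ 1.27 -0.   -0.26]
1.5 [ 1.29 -0.01 -0.13]
1.6 [ 1.3  -0.01 -0.  ]
```

>>> {"name": "apply_moves", "arguments": {"rows": [{"jaw": 1,"translation": [1.1,-0.1,-0.65],"turn": 0},{"jaw": 1,"translation": [1.15,0,-0.6],"turn": 0},{"jaw": 1,"translation": [1.2,0,-0.5],"turn": 0},{"jaw": 1,"translation": [1.25,0,-0.4],"turn": 0},{"jaw": 1,"translation": [1.25,0,-0.25],"turn": 0}]}}

```text
clock: 6.17
tcp_pos: [0.6442, -0.0018, 0.2484]
eef_rot: [[0.925, 0.38, 0.0], [0.38, -0.925, -0.019], [-0.007, 0.018, -1.0]]
wrist_force: [-2.3, -1.3, 4.3]
finger_gap: 0.0251
```

```bash
python3 -c "
from h import *
arc([1.4,1.5,1.6,1.7],(.002,-.005))"
```

```text
[ 0.0392 -0.0566  0.2484] [ 0.    -0.019 -1.   ] F [-2.3 -1.3  4.3] gap 0.0251 t 6.1667
theta est 1.356 r 0.1304
1.4 [ 0.56 -0.17 -0.08]
1.5 [ 1.29 -0.01 -0.17]
1.6 [ 1.3  -0.01 -0.04]
1.7 [ 1.3  -0.02  0.09]
```

>>> {"name": "apply_moves", "arguments": {"rows": [{"jaw": 1,"translation": [1.3,-0.15,-0.15],"turn": 0},{"jaw": 1,"translation": [1.3,0,0],"turn": 0},{"jaw": 1,"translation": [0.6,0,0],"turn": 0},{"jaw": 0,"translation": [0,0,0],"turn": 0},{"jaw": -1,"translation": [0,0,0],"turn": 0},{"jaw": -1,"translation": [0,0,0],"turn": 0},{"jaw": -1,"translation": [0,0,0],"turn": 0},{"jaw": -1,"translation": [0,0,-1],"turn": 0},{"jaw": -1,"translation": [0,0,-2],"turn": 0},{"jaw": -1,"translation": [0,0,-2.5],"turn": 0},{"jaw": -1,"translation": [0,0,-1],"turn": 0}]}}

```text
clock: 7.08
tcp_pos: [0.6702, 0.0109, 0.3154]
eef_rot: [[0.925, 0.38, -0.012], [0.379, -0.925, -0.022], [-0.019, 0.016, -1.0]]
wrist_force: [0.2, 0.6, 1.0]
finger_gap: 0.0852
```

```bash
python3 -c "
from h import *
to(g2w(-.01,-.055,.31));print(np.round(monitor.read_state()['eef_rot'],3))
cv2.imwrite('pics/s5.png',cv2.resize(camera('scene')[80:260,180:400,::-1],None,fx=3,fy=3))
cv2.imwrite('pics/t5.png',cv2.resize(camera('top')[80:240,260:460,::-1],None,fx=3,fy=3))"
```

```text
tool move cm [-7.8   0.08  0.69] turn -0.011 g [ 0.0681 -0.055   0.3154] t 7.0833 gap 0.0852 F [0.2 0.6 1. ]
[[ 0.925  0.38  -0.012]
 [ 0.379 -0.925 -0.022]
 [-0.019  0.016 -1.   ]]
```

View pics/s5.png

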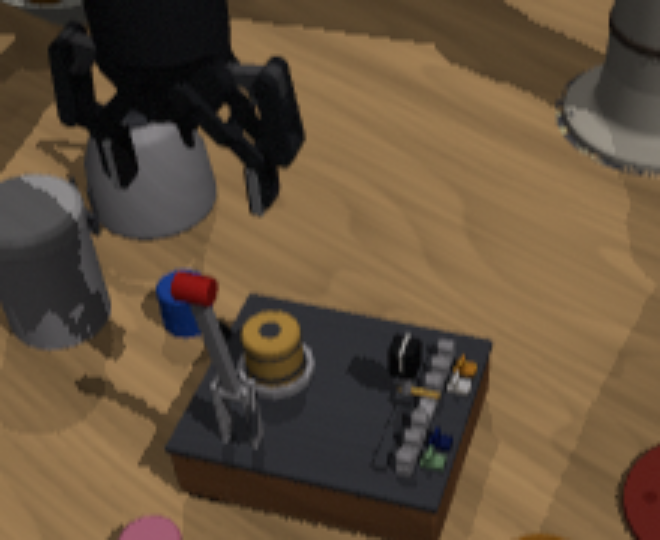

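The arm stands open, with the red tip at (195,289) in the crop and the cartridge clear at (271,345). I'm moving back over the cartridge and re-measuring it.

>>> {"name": "apply_moves", "arguments": {"rows": [{"jaw": -1,"translation": [-2,0,0],"turn": -0.011},{"jaw": -1,"translation": [-2.5,0,0],"turn": 0},{"jaw": -1,"translation": [-2.3,0,0],"turn": 0},{"jaw": -1,"translation": [-0.5,0,0],"turn": 0}]}}

```text
clock: 7.52
tcp_pos: [0.6001, -0.0172, 0.3114]
eef_rot: [[0.92, 0.392, -0.014], [0.391, -0.92, -0.021], [-0.021, 0.013, -1.0]]
wrist_force: [0.0, 0.5, 0.0]
finger_gap: 0.0852
```

```bash
python3 -c "
from h import *
im=camera('scene')
a=tip_of('scene','cartridge_center')
print([(np.round(d['position'],1).tolist(),round(d['p'],2)) for d in a[:4]])
for d in a[:4]: print(w2g(onz('scene',d['position'],.094)))
b=np.mean([d['position'] for d in a if abs(d['position'][0]-271)<6],axis=0); print('tri w/ first top',[ (w2g(x).round(4),np.round(e,1)) for x,e in [tri(b,(367.2,165.1))]])
print('proj top centre',proj('scene',g2w(-.01,-.055,.118)))
to(g2w(-.01,-.055,.1));print(np.round(monitor.read_state()['eef_rot'],3))
cv2.imwrite('pics/s6.png',cv2.resize(im[150:250,200:320,::-1],None,fx=6,fy=6,interpolation=2))"
```

```text
[([232.7, 265.7], 0.96), ([272.9, 195.1], 0.62)]
[ 0.20034752 -0.062405    0.094     ]
[-0.0134706  -0.05240681  0.094     ]
tri w/ first top [(array([-0.0144, -0.0544,  0.093 ]), array([0.6, 0.5]))]
proj top centre [[270.3626894  189.07628541]]
tool move cm [-0.05 -0.15 21.18] turn 0.002 g [-0.0054 -0.0537  0.3118] t 7.6167 gap 0.0852 F [ 0.6  0.2 -0.3]
[[ 0.92   0.392 -0.013]
 [ 0.391 -0.92  -0.02 ]
 [-0.019  0.013 -1.   ]]
```

View pics/s6.png

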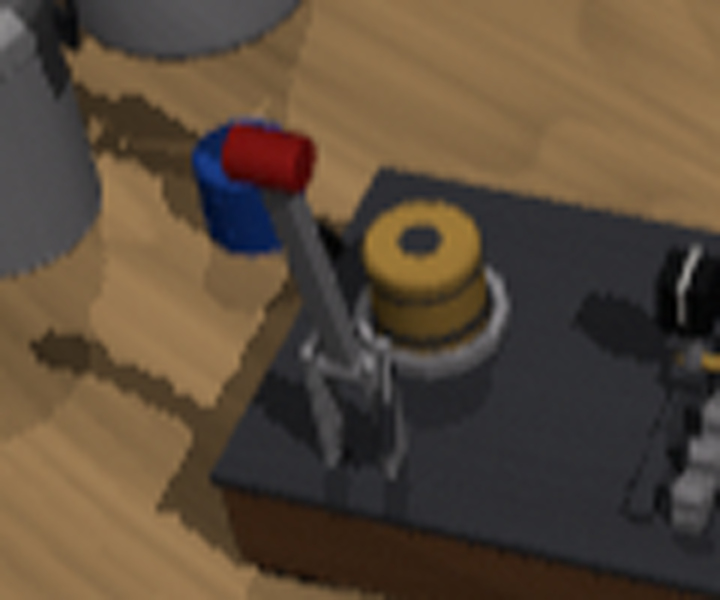

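>>> {"name": "apply_moves", "arguments": {"rows": [{"jaw": -1,"translation": [0,-0.1,2],"turn": 0.002},{"jaw": -1,"translation": [0,0,3],"turn": 0},{"jaw": -1,"translation": [0,0,3],"turn": 0},{"jaw": -1,"translation": [0,0,3],"turn": 0},{"jaw": -1,"translation": [0,0,3],"turn": 0},{"jaw": -1,"translation": [0,0,2],"turn": 0},{"jaw": -1,"translation": [0,0,0],"turn": 0}]}}

```text
clock: 8.2
tcp_pos: [0.6092, -0.0143, 0.1455]
eef_rot: [[0.92, 0.391, -0.001], [0.391, -0.92, -0.016], [-0.007, 0.014, -1.0]]
wrist_force: [-1.4, 0.9, 0.4]
finger_gap: 0.085
```

```bash
python3 -c "
from h import *
to(g2w(-.011,-.055,.098));print(np.round(monitor.read_state()['eef_rot'],3))"
```

```text
tool move cm [-1.28 -0.01  4.76] turn 0.001 g [ 0.0021 -0.0544  0.1455] t 8.2 gap 0.085 F [-1.4  0.9  0.4]
[[ 0.92   0.391 -0.001]
 [ 0.391 -0.92  -0.016]
 [-0.007  0.014 -1.   ]]
```

>>> {"name": "apply_moves", "arguments": {"rows": [{"jaw": -1,"translation": [-1.3,0,0.5],"turn": 0},{"jaw": -1,"translation": [-0.2,0,1.5],"turn": 0},{"jaw": -1,"translation": [-0.1,0,1.5],"turn": 0},{"jaw": -1,"translation": [0,0,0.7],"turn": 0},{"jaw": -1,"translation": [0,0,0.2],"turn": 0}]}}

```text
clock: 8.62
tcp_pos: [0.5994, -0.017, 0.1011]
eef_rot: [[0.919, 0.394, 0.002], [0.394, -0.919, -0.011], [-0.002, 0.011, -1.0]]
wrist_force: [0.7, 0.2, 0.3]
finger_gap: 0.0854
```

```bash
python3 -c "
from h import *
to(g2w(-.011,-.055,.098));print(np.round(monitor.read_state()['eef_rot'],3))
cv2.imwrite('pics/s7.png',cv2.resize(camera('scene')[110:260,200:380,::-1],None,fx=4,fy=4,interpolation=2))
cv2.imwrite('pics/t7.png',cv2.resize(camera('top')[90:230,270:430,::-1],None,fx=4,fy=4,interpolation=2))"
```

```text
tool move cm [-0.31  0.19  0.32] turn 0.004 g [-0.0079 -0.0531  0.1011] t 8.6167 gap 0.0854 F [0.7 0.2 0.3]
[[ 0.919  0.394  0.002]
 [ 0.394 -0.919 -0.011]
 [-0.002  0.011 -1.   ]]
```

View pics/s7.png

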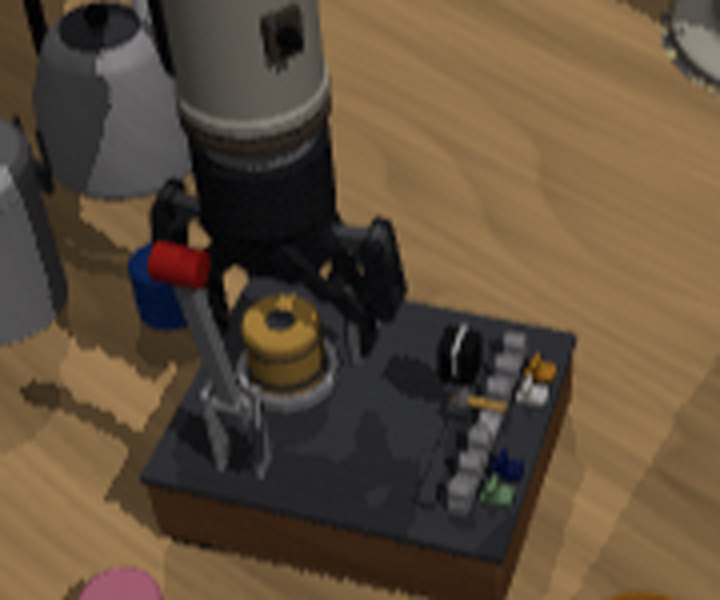

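View pics/t7.png

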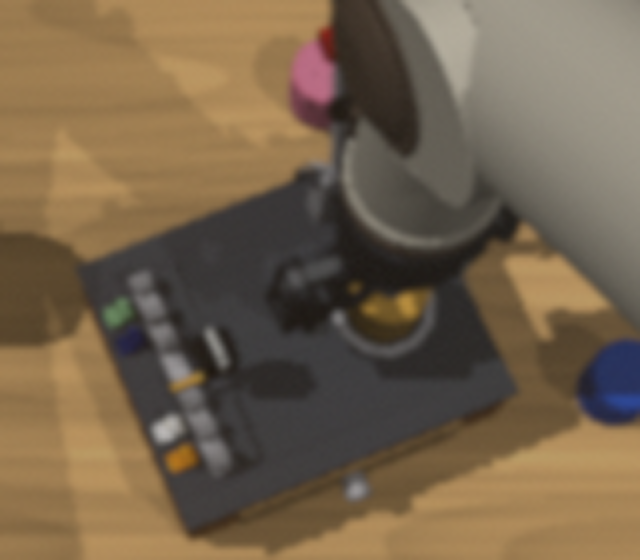

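The fingers straddle the cartridge, which is at (282,340) in the scene crop. The open arm stands clear of the gripper.

>>> {"name": "apply_moves", "arguments": {"rows": [{"jaw": -1,"translation": [-0.3,0.2,0.35],"turn": 0.004},{"jaw": -1,"translation": [0,0,0.1],"turn": 0},{"jaw": -0.2,"translation": [0,0,0],"turn": 0},{"jaw": 0.2,"translation": [0,0,0],"turn": 0},{"jaw": 0.4,"translation": [0,0,0],"turn": 0},{"jaw": 0.6,"translation": [0,0,0],"turn": 0},{"jaw": 1,"translation": [0,0,0],"turn": 0},{"jaw": 1,"translation": [0,0,0],"turn": 0}], "newtons": 40}}

```text
clock: 9.38
tcp_pos: [0.601, -0.02, 0.1014]
eef_rot: [[0.921, 0.389, 0.01], [0.389, -0.921, -0.012], [0.004, 0.015, -1.0]]
wrist_force: [0.1, 0.4, -2.9]
finger_gap: 0.0467
```

```bash
python3 -c "
from h import *
to(g2w(-.011,-.055,.098));print(np.round(monitor.read_state()['eef_rot'],3))"
```

```text
tool move cm [-0.34 -0.15  0.34] turn -0.0 g [-0.0077 -0.0565  0.1014] t 9.3833 gap 0.0467 F [ 0.1  0.4 -2.9]
[[ 0.921  0.389  0.01 ]
 [ 0.389 -0.921 -0.012]
 [ 0.004  0.015 -1.   ]]
```

>>> {"name": "apply_moves", "arguments": {"rows": [{"jaw": 1,"translation": [0,0,-0.7],"turn": 0},{"jaw": 1,"translation": [0,0,-1],"turn": 0},{"jaw": 1,"translation": [0,0,-1.5],"turn": 0},{"jaw": 1,"translation": [0,0,-2],"turn": 0},{"jaw": 1,"translation": [0,0,-2],"turn": 0},{"jaw": 1,"translation": [0,0,-2],"turn": 0},{"jaw": 1,"translation": [0,0,-1],"turn": 0}], "newtons": 50}}

```text
clock: 9.97
tcp_pos: [0.5961, -0.0182, 0.2068]
eef_rot: [[0.92, 0.391, 0.0], [0.391, -0.92, -0.01], [-0.004, 0.01, -1.0]]
wrist_force: [-0.1, 0.5, -1.5]
finger_gap: 0.046
```

```bash
python3 -c "
from h import *
to([.45,.317,.2]);print(np.round(monitor.read_state()['eef_rot'],3))
cv2.imwrite('pics/s8.png',cv2.resize(camera('scene')[90:260,190:390,::-1],None,fx=3,fy=3,interpolation=2))"
```

```text
tool move cm [ -0.35 -36.57   0.32] turn 0.001 g [-0.0114 -0.053   0.2068] t 9.9667 gap 0.046 F [-0.1  0.5 -1.5]
[[ 0.92   0.391  0.   ]
 [ 0.391 -0.92  -0.01 ]
 [-0.004  0.01  -1.   ]]
```

View pics/s8.png

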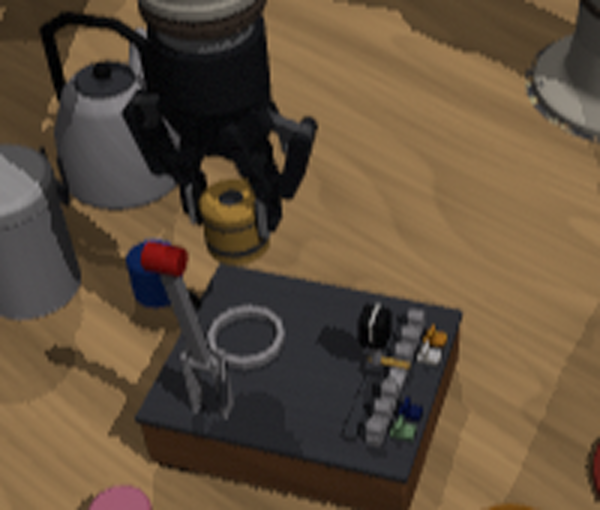

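The cartridge hangs upright in the jaws at (236,218), and the collar is empty. I'm carrying it to the trivet.

>>> {"name": "apply_moves", "arguments": {"rows": [{"jaw": 1,"translation": [0,-1,0],"turn": 0},{"jaw": 1,"translation": [0,-2,0],"turn": 0},{"jaw": 1,"translation": [0,-2.7,0],"turn": 0},{"jaw": 1,"translation": [0,-2.7,0],"turn": 0},{"jaw": 1,"translation": [0,-2.7,0],"turn": 0},{"jaw": 1,"translation": [0,-2.7,0],"turn": 0},{"jaw": 1,"translation": [0,-2.7,0],"turn": 0},{"jaw": 1,"translation": [0,-2.7,0],"turn": 0},{"jaw": 1,"translation": [0,-2.7,0],"turn": 0},{"jaw": 1,"translation": [0,-2.7,0],"turn": 0},{"jaw": 1,"translation": [0,-2.7,0],"turn": 0},{"jaw": 1,"translation": [0,-2,0],"turn": 0},{"jaw": 1,"translation": [0,-1,0],"turn": 0},{"jaw": 1,"translation": [0,0,0],"turn": 0}]}}

```text
clock: 11.18
tcp_pos: [0.4598, 0.2748, 0.1924]
eef_rot: [[0.92, 0.391, -0.015], [0.39, -0.921, -0.015], [-0.02, 0.008, -1.0]]
wrist_force: [-0.7, 0.2, -2.3]
finger_gap: 0.0465
```

```bash
python3 -c "
from h import *
to([.45,.317,.06]);print(np.round(monitor.read_state()['eef_rot'],3))"
```

```text
tool move cm [ 1.   -4.36 13.19] turn 0.001 g [-0.0227  0.2701  0.1924] t 11.1833 gap 0.0465 F [-0.7  0.2 -2.3]
[[ 0.92   0.391 -0.015]
 [ 0.39  -0.921 -0.015]
 [-0.02   0.008 -1.   ]]
```

>>> {"name": "apply_moves", "arguments": {"rows": [{"jaw": 1,"translation": [0.5,-2,1],"turn": 0},{"jaw": 1,"translation": [0.5,-2,2],"turn": 0},{"jaw": 1,"translation": [0,-0.3,2.5],"turn": 0},{"jaw": 1,"translation": [0,0,2.5],"turn": 0},{"jaw": 1,"translation": [0,0,2],"turn": 0},{"jaw": 1,"translation": [0,0,1],"turn": 0},{"jaw": 1,"translation": [0,0,0],"turn": 0}]}}

```text
clock: 11.77
tcp_pos: [0.4536, 0.3106, 0.0749]
eef_rot: [[0.923, 0.385, -0.014], [0.385, -0.923, -0.021], [-0.021, 0.014, -1.0]]
wrist_force: [-0.3, -0.4, -1.4]
finger_gap: 0.0461
```

```bash
python3 -c "
from h import *
to([.45,.317,.045]);print(np.round(monitor.read_state()['eef_rot'],3))
cv2.imwrite('pics/s9.png',cv2.resize(camera('scene')[180:310,340:500,::-1],None,fx=4,fy=4,interpolation=2))
cv2.imwrite('pics/t9.png',cv2.resize(camera('top')[160:300,160:320,::-1],None,fx=4,fy=4,interpolation=2))"
```

```text
tool move cm [-0.02 -0.77  2.98] turn -0.006 g [-0.0146  0.3054  0.0749] t 11.7667 gap 0.0461 F [-0.3 -0.4 -1.4]
[[ 0.923  0.385 -0.014]
 [ 0.385 -0.923 -0.021]
 [-0.021  0.014 -1.   ]]
```

View pics/s9.png

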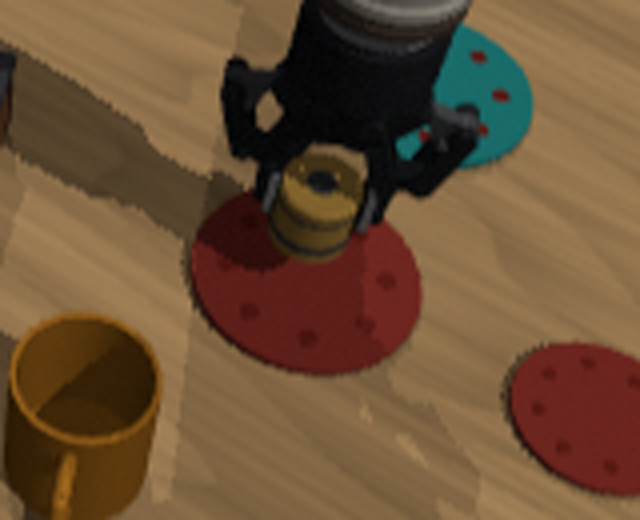

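View pics/t9.png

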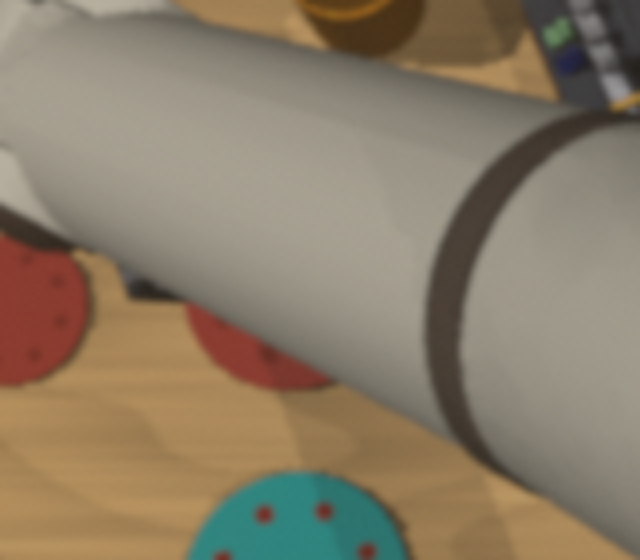

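The cartridge is upright over the trivet, at about (315,205) against the disc centre at (307,270), and still a few cm above it. I'm lowering it slowly.

>>> {"name": "apply_moves", "arguments": {"rows": [{"jaw": 1,"translation": [0,-0.6,0.8],"turn": 0},{"jaw": 1,"translation": [0,0,0.9],"turn": 0},{"jaw": 1,"translation": [0,0,0.7],"turn": 0},{"jaw": 1,"translation": [0,0,0.5],"turn": 0},{"jaw": 1,"translation": [0,0,0.3],"turn": 0}]}}

```text
clock: 12.28
tcp_pos: [0.4563, 0.3185, 0.0472]
eef_rot: [[0.924, 0.382, -0.003], [0.382, -0.924, -0.014], [-0.008, 0.012, -1.0]]
wrist_force: [0.3, 0.4, -2.1]
finger_gap: 0.0463
```

```bash
python3 -c "
from h import *
to([.45,.317,.0394]);print(np.round(monitor.read_state()['eef_rot'],3))"
```

```text
tool move cm [-0.63 -0.11  0.79] turn -0.008 g [-0.009   0.3117  0.0472] t 12.2833 gap 0.0463 F [ 0.3  0.4 -2.1]
[[ 0.924  0.382 -0.003]
 [ 0.382 -0.924 -0.014]
 [-0.008  0.012 -1.   ]]
```

>>> {"name": "apply_moves", "arguments": {"rows": [{"jaw": 1,"translation": [-0.4,0,0.4],"turn": 0},{"jaw": 1,"translation": [-0.2,0,0.3],"turn": 0},{"jaw": 1,"translation": [0,0,0.2],"turn": 0}]}}

```text
clock: 12.53
tcp_pos: [0.4506, 0.3162, 0.0391]
eef_rot: [[0.924, 0.382, -0.002], [0.382, -0.924, -0.015], [-0.008, 0.014, -1.0]]
wrist_force: [-8.3, -8.0, 39.6]
finger_gap: 0.0463
```

```bash
python3 -c "
from h import *
to([.45,.317,.0394]);print(np.round(monitor.read_state()['eef_rot'],3))"
```

```text
tool move cm [-0.03 -0.09 -0.03] turn -0.008 g [-0.0151  0.3118  0.0391] t 12.5333 gap 0.0463 F [-8.3 -8.  39.6]
[[ 0.924  0.382 -0.002]
 [ 0.382 -0.924 -0.015]
 [-0.008  0.014 -1.   ]]
```

Contact came at TCP z 0.039, as predicted. I'll ease off the load and then release.

>>> {"name": "apply_moves", "arguments": {"rows": [{"jaw": 1,"translation": [0,0,-0.05],"turn": 0},{"jaw": 1,"translation": [0,0,0],"turn": 0}], "newtons": 20}}

```text
clock: 12.7
tcp_pos: [0.4507, 0.3166, 0.0409]
eef_rot: [[0.924, 0.383, -0.0], [0.383, -0.924, -0.015], [-0.006, 0.014, -1.0]]
wrist_force: [0.2, -0.0, -2.1]
finger_gap: 0.0464
```

```bash
python3 -c "
from h import *
to([.45,.317,.0394])
cv2.imwrite('pics/s10.png',cv2.resize(camera('scene')[180:310,340:500,::-1],None,fx=4,fy=4,interpolation=2))"
```

```text
tool move cm [-0.05 -0.06  0.15] turn -0.008 g [-0.0149  0.3121  0.0409] t 12.7 gap 0.0464 F [ 0.2 -0.  -2.1]
```

View pics/s10.png

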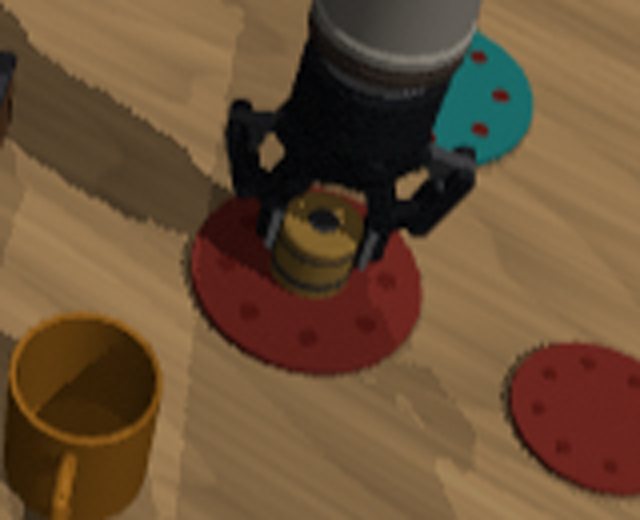

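The wrist now carries the full weight again, so the cartridge is hovering by about 1 mm. I'll lower it until it touches lightly, then open.

>>> {"name": "apply_moves", "arguments": {"rows": [{"jaw": 1,"translation": [0,0,0.13],"turn": 0},{"jaw": 1,"translation": [0,0,0.04],"turn": 0}]}}

```text
clock: 12.92
tcp_pos: [0.4507, 0.3166, 0.0394]
eef_rot: [[0.924, 0.383, 0.0], [0.383, -0.924, -0.015], [-0.006, 0.014, -1.0]]
wrist_force: [-2.2, -2.2, 9.8]
finger_gap: 0.046
```

>>> {"name": "apply_moves", "arguments": {"rows": [{"jaw": 0.2,"translation": [0,0,0.03],"turn": 0},{"jaw": -0.3,"translation": [0,0,0.02],"turn": 0},{"jaw": -1,"translation": [0,0,0],"turn": 0},{"jaw": -1,"translation": [0,0,0],"turn": 0},{"jaw": -1,"translation": [0,0,0],"turn": 0}]}}

```text
clock: 13.33
tcp_pos: [0.451, 0.317, 0.039]
eef_rot: [[0.924, 0.383, 0.001], [0.383, -0.924, -0.015], [-0.005, 0.014, -1.0]]
wrist_force: [0.1, 0.4, 0.1]
finger_gap: 0.0852
```

```bash
python3 -c "
from h import *
to([.45,.317,.0394]);print(np.round(monitor.read_state()['eef_rot'],3))
cv2.imwrite('pics/s11.png',cv2.resize(camera('scene')[180:310,340:500,::-1],None,fx=4,fy=4,interpolation=2))"
```

```text
tool move cm [-0.09 -0.04 -0.04] turn -0.008 g [-0.0145  0.3123  0.039 ] t 13.3333 gap 0.0852 F [0.1 0.4 0.1]
[[ 0.924  0.383  0.001]
 [ 0.383 -0.924 -0.015]
 [-0.005  0.014 -1.   ]]
```

View pics/s11.png

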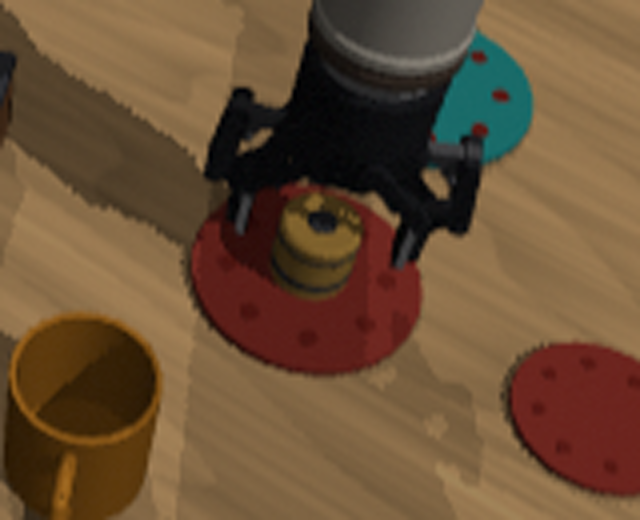

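Released. The cartridge stands upright near the trivet's centre. I'm going straight up and then to the knob.

>>> {"name": "apply_moves", "arguments": {"rows": [{"jaw": -1,"translation": [0,0,-1.5],"turn": -0.008},{"jaw": -1,"translation": [0,0,-2.5],"turn": 0},{"jaw": -1,"translation": [0,0,-3],"turn": 0},{"jaw": -1,"translation": [0,0,-3],"turn": 0},{"jaw": -1,"translation": [0,0,-3],"turn": 0},{"jaw": -1,"translation": [0,0,-3],"turn": 0},{"jaw": -1,"translation": [0,1.5,-1.5],"turn": 0},{"jaw": -1,"translation": [0,2.7,0],"turn": 0},{"jaw": -1,"translation": [0,2.7,0],"turn": 0},{"jaw": -1,"translation": [0,2.7,0],"turn": 0},{"jaw": -1,"translation": [0,2.7,0],"turn": 0},{"jaw": -1,"translation": [0,2.7,0],"turn": 0},{"jaw": -1,"translation": [0,2,0],"turn": 0},{"jaw": -1,"translation": [0,0,0],"turn": 0}]}}

```text
clock: 14.55
tcp_pos: [0.519, 0.1597, 0.2247]
eef_rot: [[0.917, 0.399, 0.001], [0.399, -0.917, -0.015], [-0.005, 0.014, -1.0]]
wrist_force: [0.8, -1.0, -0.3]
finger_gap: 0.0855
```

```bash
python3 -c "
from h import *
a=camera('scene');b=camera('top')
to(g2w(-.0075,.058,.16));print(np.round(monitor.read_state()['eef_rot'],3))
cv2.imwrite('pics/s12.png',cv2.resize(a[180:250,280:380,::-1],None,fx=7,fy=7,interpolation=2))
cv2.imwrite('pics/s12b.png',a[:,:,::-1])
cv2.imwrite('pics/t12.png',cv2.resize(b[90:230,270:430,::-1],None,fx=4,fy=4,interpolation=2))"
```

```text
tool move cm [0.48 8.68 6.58] turn 0.014 g [-0.0132  0.1455  0.2248] t 14.65 gap 0.0852 F [-0.6 -0.1  0.1]
[[ 0.916  0.402  0.001]
 [ 0.402 -0.916 -0.012]
 [-0.004  0.011 -1.   ]]
```

View pics/s12.png

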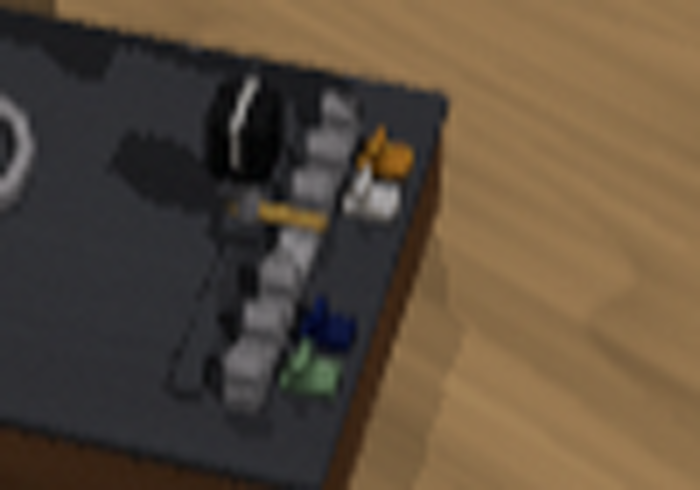

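View pics/t12.png

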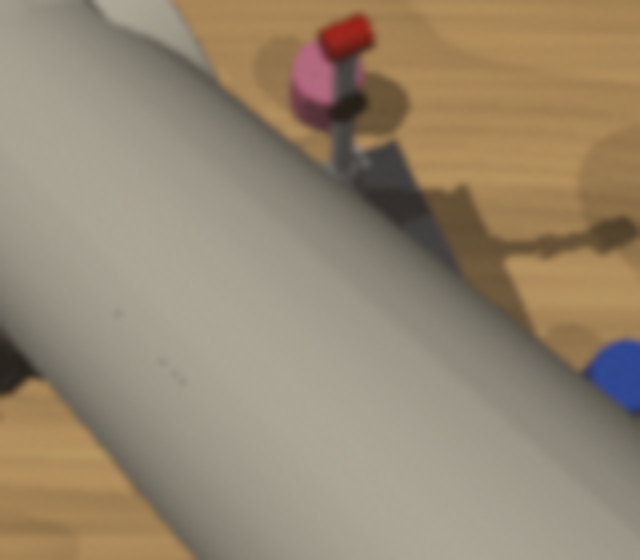

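View pics/s12b.png

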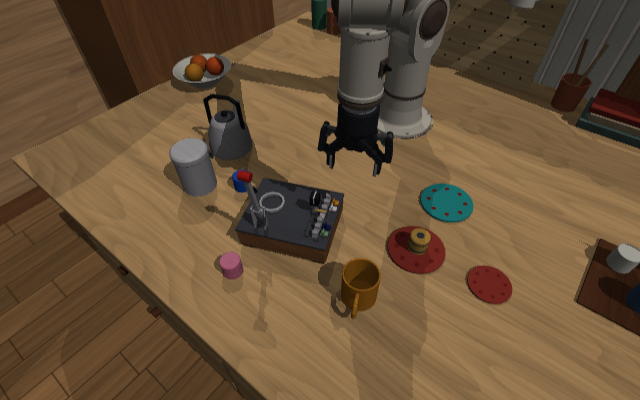

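The view shows the cartridge upright on the large red trivet at (419,241), the hold-down arm open at (247,178), and the kettle, canister and mug unmoved. I'm refining the knob position.

```bash
python3 -c "
from h import *
from fit import tp
X,e=tri((315.1,194.6),tp((216,347)));print(w2g(X),e)
for s in (0,-.005,-.0075,-.01,-.015): print(s,proj('scene',g2w(s,.058,.134)).round(1),proj('top',g2w(s,.058,.134)).round(1))
print(tp((216,347)), w2g(onz('scene',(315.1,194.6),.134)),w2g(onz('top',tp((216,347)),.134)))
# pin
for z in (.075,.08,.085,.09): print(z,w2g(onz('scene',(321.7,210.9),z)).round(4))
"
```

```text
[-0.00869899  0.0580235   0.13118066] [np.float64(0.03648183840498359), np.float64(0.03287093818493801)]
0 [[314.  196.4]] [[322.2 172.7]]
-0.005 [[314.7 194.9]] [[323.1 174.6]]
-0.0075 [[315.  194.1]] [[323.5 175.6]]
-0.01 [[315.3 193.4]] [[323.9 176.5]]
-0.015 [[315.9 191.9]] [[324.8 178.4]]
[323.625 176.375] [-0.00615613  0.05873321  0.134     ] [-0.00943847  0.058467    0.134     ]
0.075 [-0.0112  0.0728  0.075 ]
0.08 [-0.0071  0.074   0.08  ]
0.085 [-0.0029  0.0752  0.085 ]
0.09 [0.0013 0.0763 0.09  ]
```

>>> {"name": "apply_moves", "arguments": {"rows": [{"jaw": -1,"translation": [0.3,2.5,0],"turn": 0.01},{"jaw": -1,"translation": [0.2,2.8,0],"turn": 0},{"jaw": -1,"translation": [0,2.5,0.5],"turn": 0},{"jaw": -1,"translation": [0,0.8,2],"turn": 0},{"jaw": -1,"translation": [0,0,2],"turn": 0},{"jaw": -1,"translation": [0,0,1.5],"turn": 0},{"jaw": -1,"translation": [0,0,0],"turn": 0}]}}

```text
clock: 15.23
tcp_pos: [0.5554, 0.098, 0.1658]
eef_rot: [[0.912, 0.409, 0.005], [0.409, -0.912, -0.005], [0.003, 0.006, -1.0]]
wrist_force: [-0.9, 0.1, -0.7]
finger_gap: 0.085
```

```bash
python3 -c "
from h import *
to(g2w(-.008,.058,.114));print(np.round(monitor.read_state()['eef_rot'],3))"
```

```text
tool move cm [-0.48  1.15  5.19] turn 0.021 g [-0.0036  0.07    0.1658] t 15.2333 gap 0.085 F [-0.9  0.1 -0.7]
[[ 0.912  0.409  0.005]
 [ 0.409 -0.912 -0.005]
 [ 0.003  0.006 -1.   ]]
```

>>> {"name": "apply_moves", "arguments": {"rows": [{"jaw": -1,"translation": [-0.5,1.15,0.3],"turn": 0.021},{"jaw": -1,"translation": [0,0,0.7],"turn": 0},{"jaw": -1,"translation": [0,0,0.8],"turn": 0},{"jaw": -1,"translation": [0,0,0],"turn": 0}]}}

```text
clock: 15.57
tcp_pos: [0.5552, 0.0892, 0.1483]
eef_rot: [[0.919, 0.394, 0.006], [0.394, -0.919, -0.002], [0.005, 0.005, -1.0]]
wrist_force: [-1.1, -0.5, -0.0]
finger_gap: 0.0854
```

```bash
python3 -c "
from h import *
to(g2w(-.008,.058,.114));print(np.round(monitor.read_state()['eef_rot'],3))
cv2.imwrite('pics/s13.png',cv2.resize(camera('scene')[110:260,240:400,::-1],None,fx=4,fy=4,interpolation=2))"
```

```text
tool move cm [-0.1   0.38  3.43] turn 0.004 g [-0.0072  0.0619  0.1483] t 15.5667 gap 0.0854 F [-1.1 -0.5 -0. ]
[[ 0.919  0.394  0.006]
 [ 0.394 -0.919 -0.002]
 [ 0.005  0.005 -1.   ]]
```

View pics/s13.png

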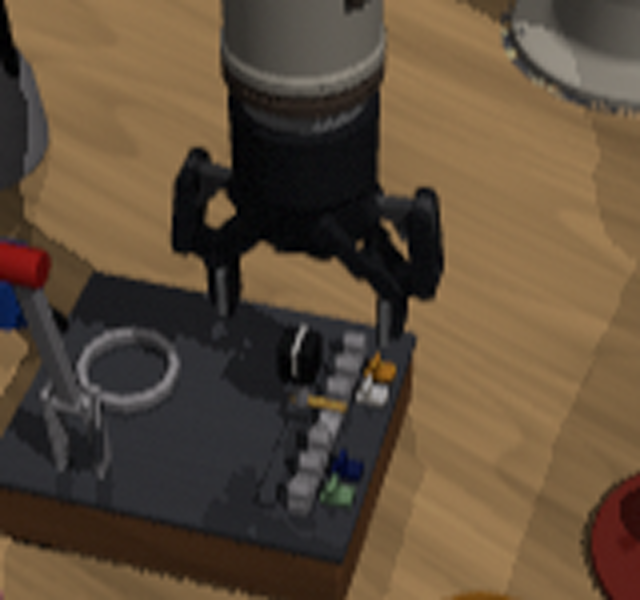

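The fingers straddle the knob at (300,352), above the clips. I'm descending and closing.

>>> {"name": "apply_moves", "arguments": {"rows": [{"jaw": -1,"translation": [-0.1,0.35,1],"turn": 0.004},{"jaw": -1,"translation": [0,0,1],"turn": 0},{"jaw": -1,"translation": [0,0,1],"turn": 0},{"jaw": -1,"translation": [0,0,0.6],"turn": 0},{"jaw": -0.5,"translation": [0,0,0.2],"turn": 0}]}}

```text
clock: 16.03
tcp_pos: [0.5579, 0.0866, 0.1092]
eef_rot: [[0.92, 0.391, 0.011], [0.391, -0.921, -0.001], [0.01, 0.006, -1.0]]
wrist_force: [-0.6, 0.2, 0.3]
finger_gap: 0.0757
```

```bash
python3 -c "
from h import *
to(g2w(-.008,.058,.114))"
```

```text
tool move cm [-0.22  0.05 -0.48] turn 0.001 g [-0.0058  0.0585  0.1092] t 16.0333 gap 0.0757 F [-0.6  0.2  0.3]
```

>>> {"name": "apply_moves", "arguments": {"rows": [{"jaw": -0.3,"translation": [-0.2,0.05,-0.45],"turn": 0},{"jaw": 0.2,"translation": [0,0,0],"turn": 0},{"jaw": 0.6,"translation": [0,0,0],"turn": 0},{"jaw": 1,"translation": [0,0,0],"turn": 0},{"jaw": 1,"translation": [0,0,0],"turn": 0},{"jaw": 1,"translation": [0,0,0],"turn": 0}], "newtons": 35}}

```text
clock: 16.53
tcp_pos: [0.5561, 0.0842, 0.1136]
eef_rot: [[0.921, 0.389, 0.01], [0.389, -0.921, -0.002], [0.009, 0.006, -1.0]]
wrist_force: [-0.7, 1.5, -2.7]
finger_gap: 0.0215
```

```bash
python3 -c "
from h import *
to(g2w(-.008,.058,.114))
cv2.imwrite('pics/s14.png',cv2.resize(camera('scene')[110:260,240:400,::-1],None,fx=4,fy=4,interpolation=2))"
```

```text
tool move cm [ 0.03 -0.11 -0.04] turn -0.0 g [-0.0083  0.0569  0.1136] t 16.5333 gap 0.0215 F [-0.7  1.5 -2.7]
```

View pics/s14.png

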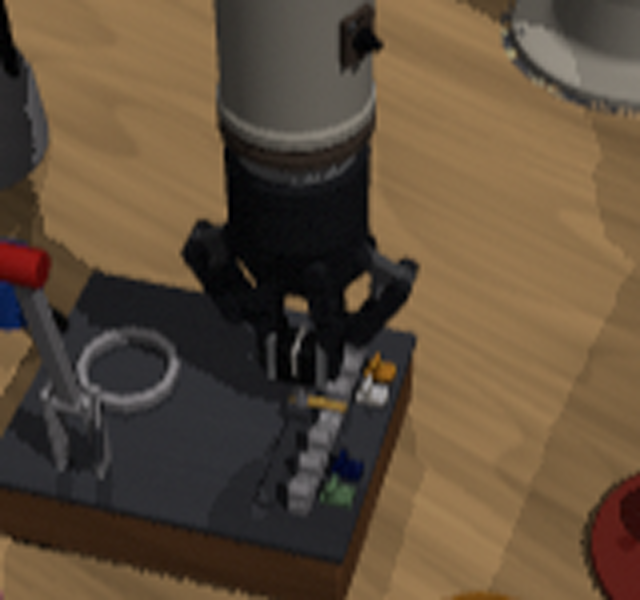

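>>> {"name": "apply_moves", "arguments": {"rows": [{"jaw": 1,"translation": [0,0,-0.6],"turn": 0},{"jaw": 1,"translation": [0,0,-0.7],"turn": 0},{"jaw": 1,"translation": [0,0,-0.5],"turn": 0}]}}

```text
clock: 16.83
tcp_pos: [0.5543, 0.0835, 0.1312]
eef_rot: [[0.921, 0.389, 0.006], [0.389, -0.921, -0.003], [0.005, 0.005, -1.0]]
wrist_force: [0.1, -0.6, -4.0]
finger_gap: 0.0212
```

```bash
python3 -c "
from h import *
to(g2w(-.050,.057,.132))
cv2.imwrite('pics/s15.png',cv2.resize(camera('scene')[110:260,240:400,::-1],None,fx=4,fy=4,interpolation=2))"
```

```text
tool move cm [-3.97  0.01 -0.1 ] turn -0.0 g [-0.0102  0.057   0.1312] t 16.8333 gap 0.0212 F [ 0.1 -0.6 -4. ]
```

View pics/s15.png

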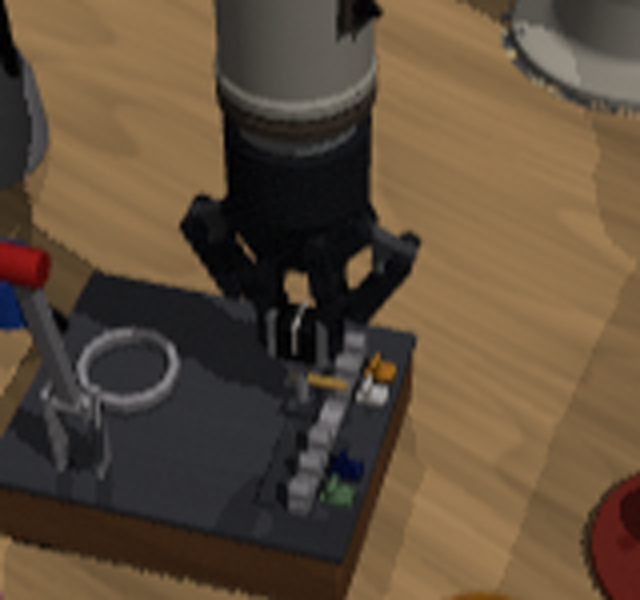

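The pin rose with the knob, from (325,403) to (325,382), by about 18 mm. I'm carrying it towards the drawer end.

>>> {"name": "apply_moves", "arguments": {"rows": [{"jaw": 1,"translation": [-0.5,0,-0.2],"turn": 0},{"jaw": 1,"translation": [-1,0,0],"turn": 0},{"jaw": 1,"translation": [-1,0,0],"turn": 0},{"jaw": 1,"translation": [-1,0,0],"turn": 0},{"jaw": 1,"translation": [-0.4,0,0],"turn": 0}]}}

```text
clock: 17.3
tcp_pos: [0.5155, 0.0672, 0.1344]
eef_rot: [[0.921, 0.39, 0.008], [0.39, -0.921, -0.003], [0.006, 0.006, -1.0]]
wrist_force: [0.3, -0.4, -3.8]
finger_gap: 0.0218
```

```bash
python3 -c "
from h import *
to(g2w(-.050,.057,.114))
cv2.imwrite('pics/s16.png',cv2.resize(camera('scene')[110:260,240:400,::-1],None,fx=4,fy=4,interpolation=2))"
```

```text
tool move cm [0.22 0.01 2.04] turn -0.0 g [-0.0524  0.0572  0.1344] t 17.3 gap 0.0218 F [ 0.3 -0.4 -3.8]
```

View pics/s16.png

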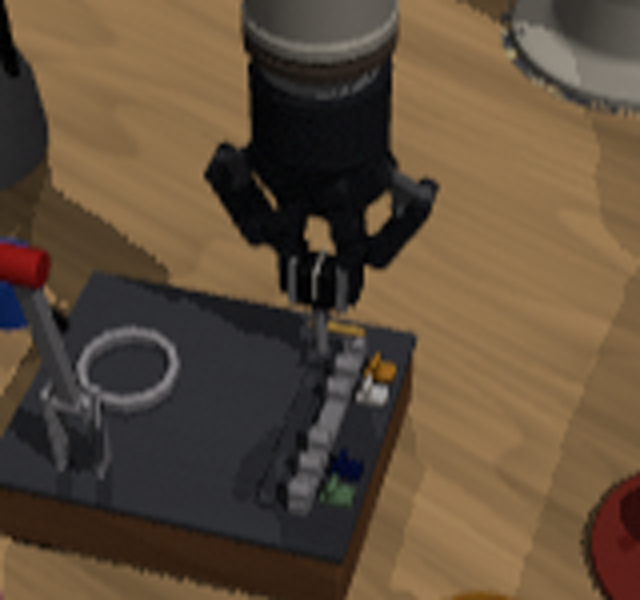

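>>> {"name": "apply_moves", "arguments": {"rows": [{"jaw": 1,"translation": [0.1,0,0.3],"turn": 0},{"jaw": 1,"translation": [0,0,0.4],"turn": 0},{"jaw": 1,"translation": [0,0,0.3],"turn": 0}]}}

```text
clock: 17.6
tcp_pos: [0.516, 0.0674, 0.1244]
eef_rot: [[0.921, 0.389, 0.009], [0.389, -0.921, -0.003], [0.007, 0.007, -1.0]]
wrist_force: [-0.6, -1.6, -3.5]
finger_gap: 0.0216
```

```bash
python3 -c "
from h import *
to(g2w(-.050,.057,.114))"
```

```text
tool move cm [0.18 0.01 1.04] turn -0.001 g [-0.0518  0.0571  0.1244] t 17.6 gap 0.0216 F [-0.6 -1.6 -3.5]
```

>>> {"name": "apply_moves", "arguments": {"rows": [{"jaw": 1,"translation": [0.1,0,0.3],"turn": 0},{"jaw": 1,"translation": [0.05,0,0.3],"turn": 0},{"jaw": 1,"translation": [0,0,0.3],"turn": 0},{"jaw": 1,"translation": [0,0,0.1],"turn": 0}]}}

```text
clock: 17.93
tcp_pos: [0.5187, 0.0684, 0.1131]
eef_rot: [[0.921, 0.389, 0.009], [0.389, -0.921, -0.003], [0.007, 0.007, -1.0]]
wrist_force: [-6.2, -3.8, 17.3]
finger_gap: 0.0211
```

```bash
python3 -c "
from h import *
to(g2w(-.050,.057,.114))
cv2.imwrite('pics/s17.png',cv2.resize(camera('scene')[110:260,240:400,::-1],None,fx=4,fy=4,interpolation=2))"
```

```text
tool move cm [-0.11  0.   -0.09] turn -0.0 g [-0.0489  0.057   0.1131] t 17.9333 gap 0.0211 F [-6.2 -3.8 17.3]
```

View pics/s17.png

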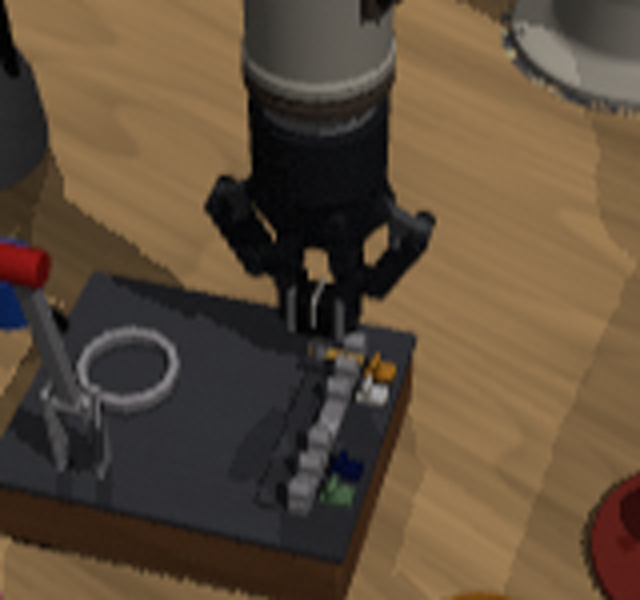

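The knob bottomed out at the same height as its first seat (0.113), with its pin at (345,355) beside the ochre clip. I'm releasing and moving away.

>>> {"name": "apply_moves", "arguments": {"rows": [{"jaw": 1,"translation": [0,0,-0.02],"turn": 0},{"jaw": 0.3,"translation": [0,0,0],"turn": 0},{"jaw": -1,"translation": [0,0,0],"turn": 0},{"jaw": -1,"translation": [0,0,0],"turn": 0},{"jaw": -1,"translation": [0,0,0],"turn": 0},{"jaw": -1,"translation": [0,0,-1],"turn": 0},{"jaw": -1,"translation": [0,0,-2],"turn": 0},{"jaw": -1,"translation": [0,0,-3],"turn": 0},{"jaw": -1,"translation": [0,0,-3],"turn": 0},{"jaw": -1,"translation": [0,0,-3],"turn": 0},{"jaw": -1,"translation": [-2,0,-1],"turn": 0},{"jaw": -1,"translation": [-2,0,0],"turn": 0},{"jaw": -1,"translation": [-2,0,0],"turn": 0},{"jaw": -1,"translation": [-2,0,0],"turn": 0},{"jaw": -1,"translation": [-1,0,0],"turn": 0},{"jaw": -1,"translation": [0,0,0],"turn": 0}]}}

```text
clock: 19.32
tcp_pos: [0.4337, 0.0385, 0.2566]
eef_rot: [[0.917, 0.399, 0.018], [0.399, -0.917, -0.001], [0.016, 0.008, -1.0]]
wrist_force: [0.6, -0.3, 0.9]
finger_gap: 0.0855
```

```bash
python3 -c "
from h import *
a=camera('scene');b=camera('top')
to(g2w(-.050,.057,.114))
print(proj('scene',g2w(-.05,.058,.134)),proj('scene',g2w(-.03,.058,.134)))
for l in ('kettle','canister','mug'): print(l,[(np.round(d['position'],1).tolist(),round(d['p'],2)) for d in tip_of('scene',l)[:1]])
cv2.imwrite('pics/s18.png',cv2.resize(a[160:250,230:350,::-1],None,fx=6,fy=6,interpolation=2))
cv2.imwrite('pics/s18b.png',a[:,:,::-1]);cv2.imwrite('pics/t18.png',b[:,:,::-1])"
```

```text
tool move cm [ 8.42  0.54 14.44] turn 0.01 g [-0.1368  0.0625  0.2568] t 19.4167 gap 0.0855 F [ 0.5 -0.  -0.3]
[[319.9207609  181.66885271]] [[317.62347992 187.43840409]]
kettle [([235.1, 144.9], 0.96)]
canister [([198.2, 187.4], 0.8)]
mug [([360.2, 294.3], 0.69)]
```

View pics/s18.png

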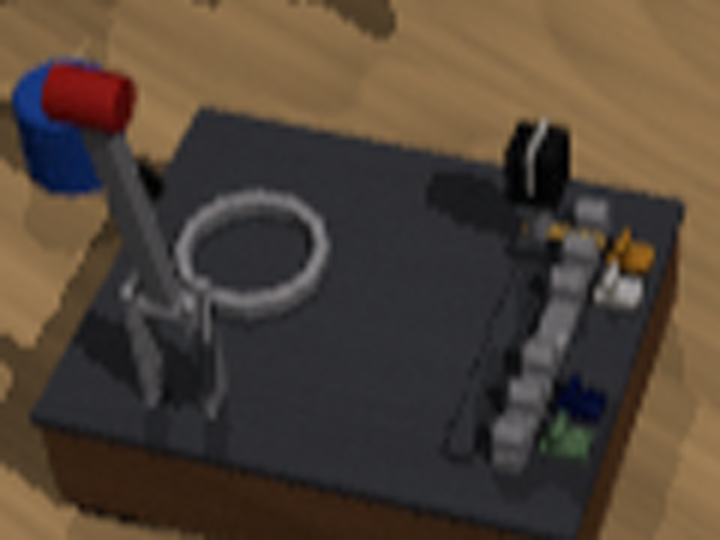

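View pics/s18b.png

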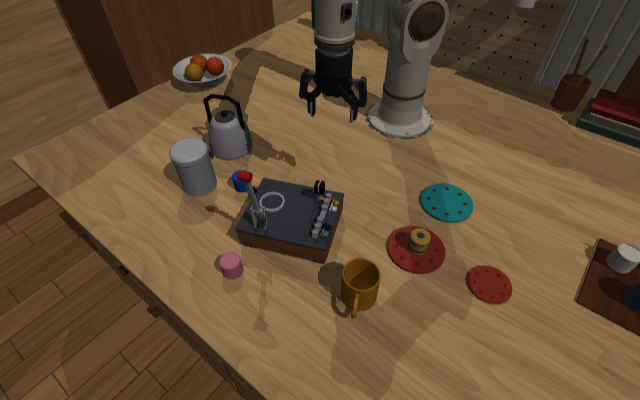

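View pics/t18.png

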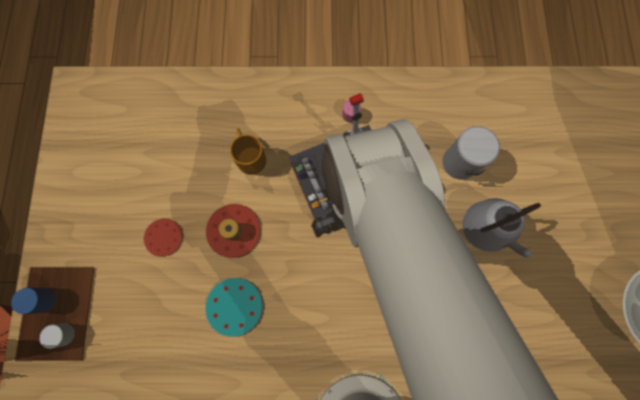

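The final views show everything in place:
- The knob is down, with its top at (541,143) in the crop and its pin between the last two teeth beside the ochre clip.
- The hold-down arm is open.
- The cartridge is upright on the large red trivet, at (228,229) in the top view.
- The kettle, canister and mug are where they were.

I'm handing in.

```bash
python3 -c "
from station import *
print(workorder.close_job())"
```

```text
the job is handed in; nothing more can be done
None
```

The grinder is set up for the ochre mug, and I handed the job in at about 19.5 s of the 72 s allowed. The hand-in gave no verdict.

- **Hold-down arm:** I pinched the red tip and swung it up to about 1.6 rad, then let go. It was still standing open in every later picture.
- **Cartridge:** I lifted it out of the collar and lowered it until it touched the large red trivet. I released it at about (0.451, 0.317), within about 1 cm of the trivet's centre, and the last pictures from both cameras show it upright there.
- **Knob:** I lifted it about 20 mm, carried it to the -0.050 notch by the ochre clip and lowered it until it bottomed. It stopped at the same tool height as in its first notch (0.113 against 0.114 m). After release the scene picture shows its pin between the last two teeth beside the ochre clip.
- **Kettle, canister and mug:** They look unmoved in both views. The final detections match the first ones within about 3.5 px, which is the detector's own scatter.

**Checks that were off:**
- The first touchdown of the cartridge pressed with about 40 N at the wrist. I backed off about 2 mm and set it down again at about 10 N before releasing.
- The knob top measured about 2 px lower in the scene picture than predicted for a fully seated knob. A raised knob would have shown higher, so I took it as seated.
- At the end the robot's arm hid part of the grinder from the top camera, so the knob's final position comes from the scene camera alone.

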